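# Load a label roll past the sprung flap of the printer

## Task

Load the open label printer: pick up the short white label roll lying on the counter, press the printer's sprung retaining flap outward with it and hold the flap open while you bring the roll down between the flap and the fixed guide opposite, then ease back so that both hubs sit in the ends of the roll's core. Let go, so that the roll hangs on the two hubs with the flap pressing lightly against it. Feel your way in gently, without forcing the printer, and leave the other things where they are.

Things in the scene. Friction and masses are not known exactly. Their poses are not given: they have to be found in the camera images.
- label_printer: Grey label printer fixed to the counter, 200 mm deep, 160 wide, lid open at the back. Origin: underside, below bay_mid; x towards the lid, y to its left seen from the label exit, z up. Tray walls 56 mm high; bay open from x -72 to +70 mm; lid leans back from x 93, z 58. In the bay a black roll holder: fixed guide at +y, sprung flap at -y, each with a hub facing the other.
- bay_mid (a point): On the hub axis (along y, 80 mm above the counter), at the middle of the printer's width; axes as the printer's. The roll belongs on this axis. The holder slides along y on its rails, held by friction (45 N), and was left up to 20 mm to either side of here: its y offset is not reported and must be felt. Flap and guide go with it.
- rail_mid (a point): Middle of the two cross rails, 60 mm below bay_mid, printer axes. Sizes in mm from the holder's own middle (offset unknown, see bay_mid): fixed guide's face at y +28, its top 13 above the hub axis, its hub 19 across, out to y +23.5. Flap's face at y -26 when shut, same hub out to y -21.5; above that hub a ramp 8 wide, flush 25 above the axis, 4 proud 6 above it.
- flap (a joint): Angle of the sprung flap (30 mm wide), rad: 0 shut, upright; grows as it swings out to -y; stop at 0.31. Hinge along x 53 mm below the hub axis; flared lip ends 45 mm above the axis. Spring closes it: 0.12 N m shut, plus 0.7 N m/rad (7 N at the hub wide open). Its hub rides on the roll's end at about 0.27, drops into the core when lined up; rests on a seated roll at about 0.05.
- roll_centre (a point): Centre of the loose roll of labels: white paper, 54 mm diameter, 56 mm long, lying on its side on the counter, with an open core 26 mm across right through; 0.11 to 0.23 kg. y is the roll's axis (either way round is the same); x and z turn with the roll.
- till_roll: Longer white paper roll without open core, 48 mm diameter, 150 mm long, lying on the counter; a bystander. Origin at its underside.
- order_pad: Order pad with spiral binding, 148 x 109 x 13 mm, lying flat; a bystander. Origin at its underside.
- lemon: A lemon, 78 x 55 x 56 mm, on the marble board; a bystander. Origin at its underside.

How it is judged:
By the outcome, as a careful person would: the job done as asked, in the order asked, and still so for the second after the job is handed in, with the robot touching nothing.
It also fails if it takes over 54 s, if anything falls off the work surface, if the arm or the gripper's body presses on something with over 40 N, if the wrist force passes 120 N, or if a joint passes its speed limit or range.

## Robot

A 7-joint arm with a two-finger parallel gripper is mounted at the origin on a cart in front of the work surface, level with it; the furniture and walls round the work are solid. World frame = base frame: x ahead of the robot, y to its left, z up, the work surface at z = 0. Lengths are in m, angles in rad, forces in N, time in s.
With the tool pointing down it reaches from about 0.425 to 0.825 m from the base axis. Payload 3.6 kg.
Tool frame: the origin (TCP) lies between the finger pads; the fingertips stand 22 mm ahead of it and the grasp point (between the pads) lies 3 mm ahead of it (tip_extent is the distance from the TCP to the fingertips, in m); z points along the fingers, y is the line along which they close (so a half turn about z gives the same grasp; the last joint's range is limited). The gripper opens to 93 mm and grips with 3 to 60 N. Pads are 15 mm wide; open, the fingers measure 128 mm over their backs; the gripper's body (75 mm by 188 mm) begins 65 mm behind the grasp point.
Start: joints at [-1.252, 0.615, -0.013, 1.423, 0.008, 1.103, -0.04], TCP at [0.22, 0.612, 0.241] pointing down, gripper open.
Joint ranges: [-3.12, 3.12], [-0.3, 2.06], [-1.34, 1.32], [0.26, 2.42], [-1.36, 4.5], [0.01, 1.98], [-2.84, 2.84]. Speed limits (rad/s): [2.79, 2.79, 3.14, 3.14, 3.14, 3.14, 3.14].

## Interface

Orientations are given as [roll, pitch, yaw] about the fixed x, y, z axes, in that order (R = Rz(yaw) Ry(pitch) Rx(roll)).
In Python, from rig import sense, capture, finish_job, tip_extent gives the robot as it stands.
- The arm moves only by the tool send_rows, never from a script. Its argument "commands" is a list of rows, each an object with "offset": the shift along the tool's x, y, z normalised to -1 to 1, where 1 is 20 mm, a list of three; "dr": the turn, a rotation vector about the tool's x, y, z normalised to -1 to 1, where 1 is 5 degrees, a list of three. In form: [{"offset": [dx, dy, dz], "dr": [rx, ry, rz]}, ...]. A call has 1 to 20 rows; each row shifts and turns the commanded pose from where the row before left it, along the tool's axes as they then stand; what a row does not reach is not made up. A row lasts 1/12 s, in which the tool goes at most 41.7 mm and 7.16 degrees, less where a joint would pass 70% of its speed; a pose out of reach is approached as far as the arm can. A call with a number of a shift or a turn outside -1 to 1 is refused whole. A call with a gripper value outside its range is refused whole. "claw" is the closure, from 0 (fully open) to 1 (shut), set as the call begins (left out, the last holds). The fingers move at their own pace and stop on an object; "newtons" is the grip in N (left out, the last holds). Time passes only in rows, so rows that do not move let the fingers close. It gives the time, the measured TCP pose, the force, the opening and the grip force at its end, in the units of the state.
- sense(): the state, without advancing time (a new reading comes with each control period).
- capture(name): name is "scene" or "top" or "wrist"; returns a dict with "color" (400x640x3 uint8, red, green, blue), "range_z" (400x640 float32, m along the optical axis (not along the pixel's ray), 0 where there is no reading), "fx", "fy", "cx", "cy" (pixels), "pose" (4x4, takes a point from camera to world coordinates). Camera axes: x right, y down, z forward; pixel columns grow to the right and rows downward; lengths in m; the calibration is good to about 2 mm. A picture is of the moment at which its call begins.
- finish_job(): hands the job in; it is judged then, once.
The state is a dict: "clock": time; "qpos": joint angles; "dq": joint speeds; "effort": joint torques, N m; "tcp_pos": TCP position; "eef_rot": TCP orientation; "force": force on the tool from outside, world axes, zero at the start; "torque": the same for the moment, N m; "gripper_width": finger opening in m; "grasp_force": force on a finger pad.
Only numpy, scipy, OpenCV 4.12 (cv2) and the standard library are available. Lean on these libraries where they do the work, as an engineer would, in place of code of your own. Each camera call takes 0.05 s, during which the arm holds its last target. There are 200 camera calls.

## Working session

There is one attempt and no reset: what is moved stays moved. The work goes in short steps, Python scripts to look and compute and a tool call to move; the robot and the scene stay as the last step left them, time stands still between calls to the robot, and variables do not carry over. Pictures are saved under pics/ and viewed, at most 10 in all, crops included, and the job is handed in when it is done.

Besides the shell and the picture viewer there is one more tool, called after "Call:" as a command line: name --argument value ..., lists and objects as JSON in quotes. send_rows: Moves the arm, as the interface text tells. Scaled input: -1 to 1 covers 20 mm each way for a shift and 5 degrees each way for a turn. Its arguments: {"type":"object","properties":{"commands":{"type":"array"},"claw":{"type":"number"},"newtons":{"type":"number"}},"required":["commands"]}

```bash
mkdir -p pics; ls; cat > h.py <<'E'
import numpy as np, cv2
from rig import sense, capture, finish_job, tip_extent
def world(c,u,v):
    z=c["range_z"][v,u]; p=np.stack([(u-c["cx"])/c["fx"]*z,(v-c["cy"])/c["fy"]*z,z,np.ones_like(z)],-1)
    return (p@c["pose"].T)[...,:3]
def cloud(c):
    v,u=np.mgrid[:400,:640]; return world(c,u,v)
def save(n,im): cv2.imwrite("pics/"+n,im[:,:,::-1])
E
python3 - <<'E'
from h import *
a=capture("scene");b=capture("top")
np.savez("s.npz",**a);np.savez("t.npz",**b)
im=np.vstack([a["color"],b["color"]]); save("a.png",cv2.resize(im,(480,600)))
save("top.png",b["color"]);print(sense()); print(a["pose"],b["pose"],b["fx"],tip_extent)
E
```

```text
pics
{'clock': 0.1, 'qpos': array([-1.25249769,  0.61579657, -0.01263266,  1.42469865,  0.00810791,
        1.1034161 , -0.04038903]), 'dq': array([ 0.00049159, -0.00167095,  0.00039689, -0.00394284, -0.00059138,
        0.00037312, -0.00147686]), 'effort': array([ 7.58351216e-04, -4.60037363e+01,  2.09809248e-01, -1.66244799e+01,
       -6.12888392e-02,  1.69298990e-02,  9.89160071e-05]), 'tcp_pos': array([0.21946699, 0.61113788, 0.23962701]), 'eef_rot': array([-3.13932429e+00,  2.50311963e-05,  2.79688696e+00]), 'force': array([-0.32985321,  0.00446955, -0.13165774]), 'torque': array([ 0.01066552, -0.0218222 , -0.01311967]), 'grasp_force': 0.0, 'gripper_width': 0.092822391838119}
[[ 0.81787482 -0.38779726  0.42508124 -0.11488571]
 [-0.57538134 -0.54589755  0.60904202 -1.07165427]
 [-0.00413401 -0.74270394 -0.66960717  1.03388146]
 [ 0.          0.          0.          1.        ]] [[ 0.01555773 -0.99255464  0.12080252  0.34442894]
 [-0.99978396 -0.01710782 -0.01180501 -0.17568283]
 [ 0.01378379 -0.12059277 -0.99260636  1.39215204]
 [ 0.          0.          0.          1.        ]] 401.7211039030528 0.022
```

View pics/top.png

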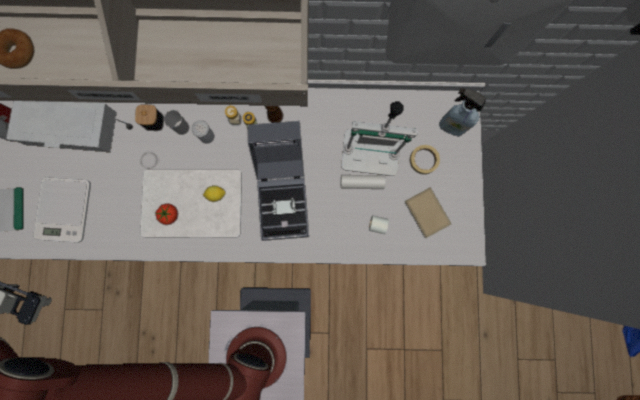

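View pics/a.png

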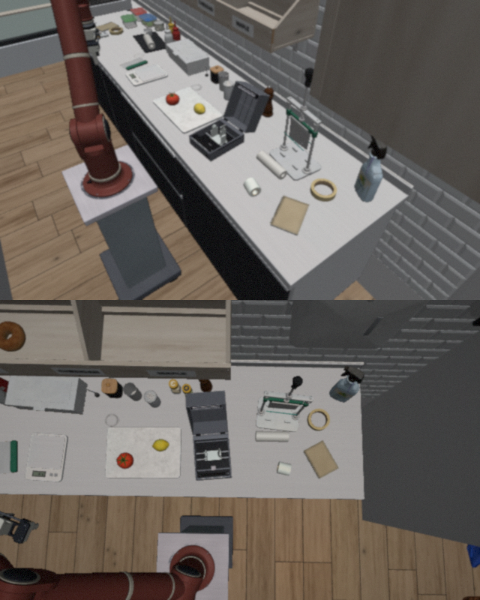

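Top view shows the short roll at (379,225), the printer at (283,210) with the lid at (277,150), the holder at about (285,207), the till roll at (363,182) and the order pad at (428,212). In the scene picture the roll is at about (252,186).

```bash
python3 - <<'E'
from h import *
for f,roi in (("t.npz",(365,212,395,240)),("s.npz",(315,225,355,268))):
    c=dict(np.load(f)); P=cloud(c); x0,y0,x1,y1=roi
    Q=P[y0:y1,x0:x1].reshape(-1,3); m=Q[:,2]>0.012; Q=Q[m]
    r=cv2.minAreaRect(Q[:,:2].astype(np.float32)*1000)
    print("roll",f,len(Q),Q.mean(0),np.percentile(Q[:,2],[2,98]),r)
c=dict(np.load("t.npz"));P=cloud(c)
# printer: pixels above 40mm
s=P[176:245,250:315]; m=(s[...,2]>0.045)&(s[...,2]<0.065)
Q=s[m]; print("walls",len(Q),cv2.minAreaRect(Q[:,:2].astype(np.float32)*1000))
m=s[...,2]>0.075; Q=s[m]; print("high",len(Q)); print(np.round(Q[::3]*1000).astype(int).tolist())
im=cv2.resize(c["color"][170:250,245:320],None,fx=7,fy=7,interpolation=2); save("pr.png",im)
E
```

```text
roll t.npz 284 [ 0.44301934 -0.40231636  0.06205471] [0.02390966 0.05931675] ((415.4841003417969, -303.8255615234375), (66.57365417480469, 285.3864440917969), 15.877498626708984)
roll s.npz 399 [ 0.43333781 -0.42099239  0.0538254 ] [0.0136813  0.05668817] ((188.98402404785156, -736.684326171875), (901.901611328125, 68.8515625), 52.15261459350586)
walls 1099 ((500.2972412109375, -81.26067352294922), (216.4775848388672, 160.6222381591797), 5.410974979400635)
high 67
[[596, 7, 76], [518, -116, 122], [515, -116, 121], [512, -119, 123], [509, -119, 122], [510, -108, 85], [506, -119, 120], [506, -59, 82], [502, -116, 124], [502, -56, 92], [501, -112, 108], [344, -176, 1392], [499, -59, 88], [498, -112, 104], [344, -176, 1392], [497, -108, 84], [493, -120, 124], [494, -62, 77], [492, -119, 98], [490, -115, 89], [344, -176, 1392], [344, -176, 1392], [344, -176, 1392]]
```

View pics/pr.png

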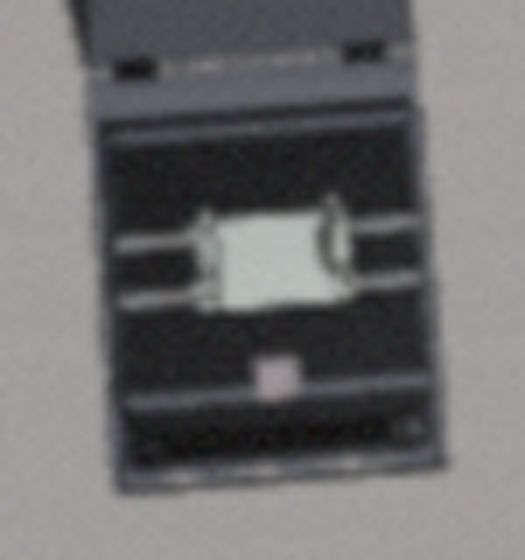

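The enlarged crop shows the printer bay with the cross rails at rows ~240/295, the white holder between (205,260) and (350,260) and the flap's hub ring at (335,240). Redo the roll and printer numbers with missing readings filtered out.

```bash
python3 - <<'E'
from h import *
for f,roi in (("t.npz",(362,208,398,243)),("s.npz",(315,225,355,268))):
    c=dict(np.load(f)); P=cloud(c); x0,y0,x1,y1=roi
    Q=P[y0:y1,x0:x1].reshape(-1,3); Q=Q[(Q[:,2]>0.015)&(Q[:,2]<.1)]
    print("roll",f,len(Q),Q.mean(0),np.percentile(Q[:,2],[2,98]),cv2.minAreaRect(Q[:,:2].astype(np.float32)*1000))
c=dict(np.load("t.npz"));P=cloud(c)
s=P[185:250,245:320]; Q=s[(s[...,2]>0.048)&(s[...,2]<0.062)]
print("walls",len(Q),cv2.minAreaRect(Q[:,:2].astype(np.float32)*1000))
s=P[110:250,235:320]; Q=s[(s[...,2]>0.1)&(s[...,2]<.5)]; Q=Q[np.abs(Q[:,1]+.08)<.1]
for x in np.arange(.4,.9,.04):
    q=Q[(Q[:,0]>x)&(Q[:,0]<x+.04)]; 
    if len(q):print(x,len(q),q[:,2].max())
w=capture("wrist");print("wrist",w["pose"],w["fx"],w["cx"],w["cy"])
E
```

```text
roll t.npz 280 [ 0.44405876 -0.4048194   0.04797993] [0.02416991 0.05804973] ((445.26068115234375, -406.095947265625), (56.66450119018555, 52.89547348022461), 78.40686798095703)
roll s.npz 381 [ 0.44036112 -0.41220441  0.04235064] [0.01641601 0.05637406] ((445.1308288574219, -406.9248046875), (62.34056091308594, 52.459468841552734), 77.75395202636719)
walls 583 ((484.5574951171875, -82.90148162841797), (184.67486572265625, 160.47161865234375), 5.100715637207031)
0.48 26 0.128371104033157
0.5999999999999999 35 0.16697173416647892
0.6399999999999999 303 0.23164114148380377
0.6799999999999999 730 0.23129491832815008
0.7199999999999999 306 0.21117092829164186
0.7999999999999998 17 0.12312768543754427
wrist [[ 0.33902024  0.91320131  0.22611645  0.15628423]
 [ 0.9407763  -0.32849738 -0.08384164  0.63427239]
 [-0.00228563  0.24114901 -0.97048541  0.38312859]
 [ 0.          0.          0.          1.        ]] 325.132760100265 315.8432021454116 194.53046870330036
```

Call:
send_rows --commands '[{"offset":[-0.957,-0.273,0],"dr":[0,0,0.325]},{"offset":[-0.957,-0.273,0],"dr":[0,0,0.325]},{"offset":[-0.957,-0.273,0],"dr":[0,0,0.325]},{"offset":[-0.957,-0.273,0],"dr":[0,0,0.325]},{"offset":[-0.957,-0.273,0],"dr":[0,0,0.325]},{"offset":[-0.957,-0.273,0],"dr":[0,0,0.325]},{"offset":[-0.957,-0.273,0],"dr":[0,0,0.325]},{"offset":[-0.957,-0.273,0],"dr":[0,0,0.325]},{"offset":[-0.957,-0.273,0],"dr":[0,0,0.325]},{"offset":[-0.957,-0.273,0],"dr":[0,0,0.325]},{"offset":[-0.957,-0.273,0],"dr":[0,0,0.325]},{"offset":[-0.957,-0.273,0],"dr":[0,0,0.325]},{"offset":[-0.957,-0.273,0],"dr":[0,0,0.325]},{"offset":[-0.957,-0.273,0],"dr":[0,0,0.325]},{"offset":[-0.957,-0.273,0],"dr":[0,0,0.325]},{"offset":[-0.957,-0.273,0],"dr":[0,0,0.325]},{"offset":[-0.957,-0.273,0],"dr":[0,0,0.325]},{"offset":[-0.957,-0.273,0],"dr":[0,0,0.325]},{"offset":[-0.957,-0.273,0],"dr":[0,0,0.325]},{"offset":[-0.957,-0.273,0],"dr":[0,0,0.325]}]'

```text
clock: 1.82
tcp_pos: [0.4664, 0.305, 0.2403]
eef_rot: [-3.141, -0.0, 2.228]
force: [-0.1, 0.4, 0.2]
gripper_width: 0.0928
grasp_force: 0.0
```

Call:
send_rows --commands '[{"offset":[-0.957,-0.273,0],"dr":[0,0,0.325]},{"offset":[-0.957,-0.273,0],"dr":[0,0,0.325]},{"offset":[-0.957,-0.273,0],"dr":[0,0,0.325]},{"offset":[-0.957,-0.273,0],"dr":[0,0,0.325]},{"offset":[-0.957,-0.273,0],"dr":[0,0,0.325]},{"offset":[-0.957,-0.273,0],"dr":[0,0,0.325]},{"offset":[-0.957,-0.273,0],"dr":[0,0,0.325]},{"offset":[-0.957,-0.273,0],"dr":[0,0,0.325]},{"offset":[-0.957,-0.273,0],"dr":[0,0,0.325]},{"offset":[-0.957,-0.273,0],"dr":[0,0,0.325]},{"offset":[-0.957,-0.273,0],"dr":[0,0,0.325]},{"offset":[-0.957,-0.273,0],"dr":[0,0,0.325]},{"offset":[-0.957,-0.273,0],"dr":[0,0,0.325]},{"offset":[-0.957,-0.273,0],"dr":[0,0,0.325]},{"offset":[-0.957,-0.273,0],"dr":[0,0,0.325]},{"offset":[-0.957,-0.273,0],"dr":[0,0,0.325]},{"offset":[-0.957,-0.273,0],"dr":[0,0,0.325]},{"offset":[-0.957,-0.273,0],"dr":[0,0,0.325]},{"offset":[0,0,0],"dr":[0,0,0]},{"offset":[0,0,0],"dr":[0,0,0]}]'

```text
clock: 3.48
tcp_pos: [0.5154, -0.0458, 0.2405]
eef_rot: [-3.141, 0.0, 1.717]
force: [-0.3, 0.7, 0.5]
gripper_width: 0.0931
grasp_force: 0.0
```

```bash
python3 - <<'E'
from h import *
w=capture("wrist");np.savez("w1.npz",**w);save("w1.png",w["color"]);s=sense();print(s["tcp_pos"],s["eef_rot"],s["qpos"])
E
```

```text
[ 0.51557646 -0.04424986  0.24046461] [-3.14125833e+00 -9.20241965e-04  1.71955003e+00] [-0.19184839  0.42475303  0.34047256  1.81105321 -0.17283474  0.93530746
  0.37246992]
```

View pics/w1.png

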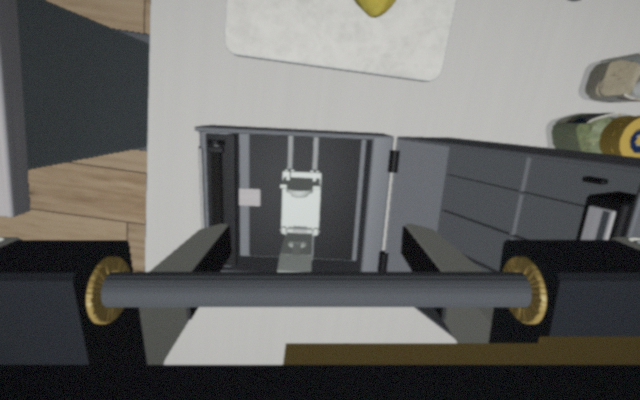

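The wrist view shows the tray with its +y wall at row ~130, fixed guide at (300,177), flap with its hub at (297,243), rails at columns ~290 and 315. Now take numbers from the range image.

```bash
python3 - <<'E'
from h import *
c=dict(np.load("w1.npz"));P=cloud(c)*1000
print("guide/flap px (z,x,y)")
for v in range(166,274,5):
    print(v,[tuple(int(t) for t in P[v,u]) for u in (284,292,300,308,316)])
s=P[115:236,190:420]; Q=s[(s[...,2]>50)&(s[...,2]<62)]
print("walls",cv2.minAreaRect(Q[:,:2].astype(np.float32)),Q[:,1].max(),Q[:,0].min())
# +y wall outer edge line; x- edge
E
```

```text
guide/flap px (z,x,y)
166 [(477, -42, 16), (486, -40, 16), (495, -39, 14), (504, -38, 17), (513, -35, 23)]
171 [(478, -46, 24), (487, -45, 25), (496, -44, 22), (505, -43, 16), (513, -41, 24)]
176 [(479, -51, 25), (488, -50, 26), (496, -49, 25), (505, -48, 25), (514, -46, 24)]
181 [(481, -51, 52), (490, -50, 51), (498, -50, 47), (506, -49, 46), (514, -48, 44)]
186 [(483, -53, 67), (491, -50, 74), (499, -49, 73), (507, -49, 70), (515, -48, 67)]
191 [(481, -69, 24), (493, -51, 92), (500, -50, 92), (507, -50, 87), (517, -63, 26)]
196 [(482, -74, 25), (493, -58, 83), (500, -56, 87), (509, -70, 25), (518, -69, 24)]
201 [(482, -80, 26), (491, -79, 25), (500, -77, 25), (509, -76, 25), (518, -75, 24)]
206 [(483, -86, 25), (492, -85, 25), (501, -83, 25), (510, -82, 26), (519, -81, 25)]
211 [(484, -92, 25), (493, -90, 26), (502, -89, 25), (511, -88, 24), (520, -86, 26)]
216 [(505, 20, 384), (494, -97, 24), (503, -95, 26), (512, -94, 25), (521, -93, 24)]
221 [(485, -104, 26), (494, -102, 27), (504, -101, 25), (513, -100, 25), (522, -98, 25)]
226 [(486, -110, 26), (495, -108, 26), (504, -107, 27)
[... 308 characters left out ...]
6 [(492, -108, 86), (499, -105, 91), (507, -104, 91), (515, -106, 84), (527, -133, 17)]
251 [(493, -108, 98), (500, -107, 99), (508, -107, 97), (515, -106, 96), (528, -139, 17)]
256 [(494, -109, 107), (501, -108, 107), (508, -107, 107), (516, -106, 106), (529, -146, 17)]
261 [(495, -111, 113), (502, -110, 113), (509, -109, 113), (516, -109, 112), (529, -150, 21)]
266 [(495, -112, 120), (502, -112, 120), (509, -111, 118), (516, -110, 119), (529, -150, 35)]
271 [(496, -115, 123), (503, -114, 124), (510, -113, 123), (517, -113, 123), (529, -150, 48)]
walls ((504.1019287109375, -52.824851989746094), (225.01890563964844, 112.36865997314453), 5.921544551849365) 12.982355879804073 386.7374505743106
```

```bash
python3 - <<'E'
from h import *
c=dict(np.load("w1.npz"));P=cloud(c)*1000
s=P[236:275,270:330].reshape(-1,3); 
for a,b in ((97,110),(110,123)):
    F=s[(s[:,2]>a)&(s[:,2]<b)&(s[:,0]<540)&(s[:,0]>470)&(s[:,1]<-95)&(s[:,1]>-125)]
    print("flap",a,len(F),F.mean(0),np.percentile(F[:,0],[1,50,99]),np.degrees(np.arctan(np.polyfit(F[:,0],F[:,1],1))))
s=P[170:200,275:330].reshape(-1,3); F=s[(s[:,2]>60)&(s[:,2]<100)]
print("guide",F.mean(0),np.percentile(F[:,0],[1,50,99]))
s=P[115:150,200:390]; E=[]
for u in range(210,380,6):
    q=P[110:150,u]; q=q[(q[:,2]>52)&(q[:,2]<62)]
    if len(q): E.append(q[q[:,1].argmax()])
E=np.array(E); L=cv2.fitLine(E[:,:2].astype(np.float32),cv2.DIST_HUBER,0,.1,.1).ravel(); print("ywall",L,np.degrees(np.arctan2(L[1],L[0])),E[:,2].mean())
E=[]
for v in range(135,215,5):
    q=P[v,180:250]; q=q[(q[:,2]>52)&(q[:,2]<62)]
    if len(q): E.append(q[q[:,0].argmin()])
E=np.array(E); L=cv2.fitLine(E[:,:2].astype(np.float32),cv2.DIST_HUBER,0,.1,.1).ravel(); print("xwall",L,np.degrees(np.arctan2(L[1],L[0])),E[:,2].mean())
E
```

```text
flap 97 260 [ 504.12204855 -108.05568477  104.40601901] [489.70349527 504.13946832 518.98620737] [  5.59520215 -89.63608969]
flap 110 366 [ 504.48222922 -111.65132036  116.74463768] [489.92182476 504.53710726 518.7304477 ] [  5.87793431 -89.64976026]
guide [499.18213548 -51.38608413  78.9188859 ] [479.81996737 499.21990493 517.53076044]
ywall [9.9541223e-01 9.5678993e-02 4.9586594e+02 1.7256460e+00] 5.4904013 54.19601262649931
xwall [ 1.6115235e-01  9.8692954e-01  4.0335739e+02 -5.7864555e+01] 80.726204 52.84684794892208
```

Call:
send_rows --commands '[{"offset":[-0.98,-0.13,0],"dr":[0,0,0.22]},{"offset":[-0.98,-0.13,0],"dr":[0,0,0.22]},{"offset":[-0.98,-0.13,0],"dr":[0,0,0.22]},{"offset":[-0.98,-0.13,0],"dr":[0,0,0.22]},{"offset":[-0.98,-0.13,0],"dr":[0,0,0.22]},{"offset":[-0.98,-0.13,0],"dr":[0,0,0.22]},{"offset":[-0.98,-0.13,0],"dr":[0,0,0.22]},{"offset":[-0.98,-0.13,0],"dr":[0,0,0.22]},{"offset":[-0.98,-0.13,0],"dr":[0,0,0.22]},{"offset":[-0.98,-0.13,0],"dr":[0,0,0.22]},{"offset":[-0.98,-0.13,0],"dr":[0,0,0.22]},{"offset":[-0.98,-0.13,0],"dr":[0,0,0.22]},{"offset":[-0.98,-0.13,0],"dr":[0,0,0.22]},{"offset":[-0.98,-0.13,0],"dr":[0,0,0.22]},{"offset":[0,0,0],"dr":[0,0,0.5]},{"offset":[0,0,0],"dr":[0,0,0.5]}]'

```text
clock: 4.87
tcp_pos: [0.4862, -0.3192, 0.2404]
eef_rot: [-3.141, -0.0, 1.361]
force: [0.8, 0.3, -0.4]
gripper_width: 0.093
grasp_force: 0.0
```

```bash
python3 - <<'E'
from h import *
w=capture("wrist");np.savez("w2.npz",**w);save("w2.png",w["color"]);s=sense();print(s["tcp_pos"],s["eef_rot"],s["qpos"])
P=cloud(w)*1000; m=(np.abs(P[...,0]-445)<60)&(np.abs(P[...,1]+407)<55)&(P[...,2]>15)&(P[...,2]<80)
Q=P[m]; print(len(Q),Q.mean(0),Q.max(0),Q.min(0),cv2.minAreaRect(Q[:,:2].astype(np.float32)))
E
```

```text
[ 0.48675404 -0.3180357   0.24018592] [-3.14129574e+00 -1.27805656e-03  1.36151040e+00] [ 0.26132413  0.5378342   0.44832473  1.63962354 -0.26396632  1.02533976
  0.58327144]
2002 [ 444.12000417 -392.75507546   44.30599123] [ 472.07070053 -370.28362353   53.83377   ] [ 409.90319717 -429.62833809   15.00238555] ((441.13836669921875, -399.76190185546875), (52.47043228149414, 53.09442901611328), 78.39385223388672)
```

View pics/w2.png

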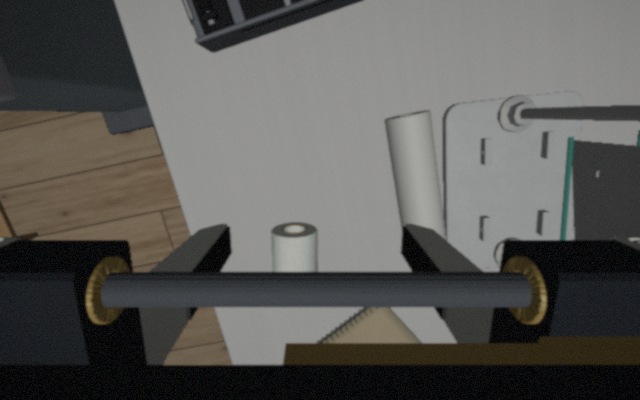

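The wrist picture shows the roll's +y end with open core at (295,230), its axis running straight down the picture, i.e. aligned with the tool x axis. Get its lateral middle and end plane.

```bash
python3 - <<'E'
from h import *
a=1.3615;u=np.array([np.cos(a),np.sin(a)]);l=np.array([np.sin(a),-np.cos(a)])
t=sense()["tcp_pos"][:2]*1000
for f in ("w2.npz","t.npz","s.npz"):
    c=dict(np.load(f));P=cloud(c)*1000; m=(np.abs(P[...,0]-445)<50)&(np.abs(P[...,1]+407)<50)&(P[...,2]>15)&(P[...,2]<80)
    if f=="w2.npz": m[:,:240]=0;m[:,360:]=0;m[:222]=0;m[272:]=0
    Q=P[m]; A=Q[:,:2]@u;B=Q[:,:2]@l; hi=Q[:,2]>48
    print(f,len(Q),"axial",np.percentile(A[hi],[1,5,95,99]),"lat",np.percentile(B,[1,99]),"crest lat",np.median(B[hi]),"top",np.percentile(Q[:,2],99))
    if hi.sum()>60: print(np.degrees(np.arctan(np.polyfit(A[Q[:,2]>40],B[Q[:,2]>40],1)[0])))
print("tcp ax,lat",t@u,t@l)
E
```

```text
w2.npz 2002 axial [-315.66312685 -313.8770902  -275.42813659 -274.35782218] lat [489.43717954 540.92170211] crest lat 515.4709390916697 top 53.23989185893444
-0.34668581428417106
t.npz 280 axial [-332.76109013 -330.46587039 -280.01565519 -277.71648861] lat [494.18410848 545.49813396] crest lat 519.4295841200876 top 59.279060392802506
-0.39880080657590034
s.npz 381 axial [-332.56381661 -330.81073869 -279.0503502  -278.1120475 ] lat [494.64139537 545.85353613] crest lat 519.8184510609666 top 56.61114704414553
-2.5089878596392317
tcp ax,lat -209.96163558358856 542.2105829040345
```

Call:
send_rows --commands '[{"offset":[-0.93,-0.26,0],"dr":[0,0,0]},{"offset":[-0.93,-0.26,0],"dr":[0,0,0]},{"offset":[-0.93,-0.26,0.5],"dr":[0,0,0]},{"offset":[-0.93,-0.25,1],"dr":[0,0,0]},{"offset":[-0.93,-0.25,1],"dr":[0,0,0]},{"offset":[0,0,1],"dr":[0,0,0]},{"offset":[0,0,1],"dr":[0,0,0]},{"offset":[0,0,1],"dr":[0,0,0]},{"offset":[0,0,1],"dr":[0,0,0]},{"offset":[0,0,1],"dr":[0,0,0]},{"offset":[0,0,1],"dr":[0,0,0]},{"offset":[0,0,1],"dr":[0,0,0]},{"offset":[0,0,0.5],"dr":[0,0,0]},{"offset":[0,0,0.4],"dr":[0,0,0]},{"offset":[0,0,0.1],"dr":[0,0,0]},{"offset":[0,0,0],"dr":[0,0,0]},{"offset":[0,0,0],"dr":[0,0,0]}]'

```text
clock: 6.33
tcp_pos: [0.4423, -0.4054, 0.0316]
eef_rot: [3.14, 0.001, 1.364]
force: [0.1, 1.1, -0.2]
gripper_width: 0.0936
grasp_force: 0.0
```

Call:
send_rows --commands '[{"offset":[0,0,0],"dr":[0,0,0]},{"offset":[0,0,0],"dr":[0,0,0]},{"offset":[0,0,0],"dr":[0,0,0]},{"offset":[0,0,0],"dr":[0,0,0]},{"offset":[0,0,0],"dr":[0,0,0]},{"offset":[0,0,0],"dr":[0,0,0]},{"offset":[0,0,0],"dr":[0,0,0]},{"offset":[0,0,0],"dr":[0,0,0]}]' --claw 0.6 --newtons 25

```text
clock: 7.0
tcp_pos: [0.4416, -0.4051, 0.0308]
eef_rot: [3.141, 0.0, 1.363]
force: [0.1, -1.0, 0.8]
gripper_width: 0.0542
grasp_force: 25.0
```

Call:
send_rows --commands '[{"offset":[0,0,-0.5],"dr":[0,0,0]},{"offset":[0,0,-1],"dr":[0,0,0]},{"offset":[0,0,-1],"dr":[0,0,0]},{"offset":[0,0,-1],"dr":[0,0,-0.58]},{"offset":[0,0,-1],"dr":[0,0,-0.58]},{"offset":[0,0,-1],"dr":[0,0,-0.58]},{"offset":[0,0,-1],"dr":[0,0,-0.58]},{"offset":[0,0,-1],"dr":[0,0,-0.58]},{"offset":[0,0,-0.5],"dr":[0,0,-0.58]},{"offset":[0,0,0],"dr":[0,0,0]},{"offset":[0,0,0],"dr":[0,0,0]},{"offset":[0,0,0],"dr":[0,0,0]}]'

```text
clock: 8.0
tcp_pos: [0.441, -0.4043, 0.1898]
eef_rot: [-3.14, -0.002, 1.666]
force: [-0.2, -0.0, -1.7]
gripper_width: 0.0541
grasp_force: 25.0
```

```bash
python3 - <<'E'
from h import *
from scipy.spatial.transform import Rotation as R
w=capture("wrist");np.savez("w3.npz",**w);s=sense();print(s["tcp_pos"],s["eef_rot"],s["force"],s["qpos"])
P=cloud(w); T=(P-s["tcp_pos"])@R.from_euler("xyz",s["eef_rot"]).as_matrix()*1000
save("w3.png",w["color"])
m=(np.abs(T[...,1])<24)&(np.abs(T[...,0])<45)&(T[...,2]<40)&(T[...,2]>-30); m[275:]=0
Q=T[m];print(len(Q),np.percentile(Q,[1,50,99],axis=0))
v,u=np.nonzero(m);print(u.min(),u.max(),v.min(),v.max())
for z in range(-25,35,5):
    q=Q[np.abs(Q[:,2]-z)<2.5]
    if len(q):print(z,len(q),np.percentile(q[:,0],[5,50,95]),np.percentile(q[:,1],[2,98]))
E
```

```text
[ 0.44096032 -0.40423604  0.18947962] [-3.13969291e+00 -1.99699784e-03  1.66587771e+00] [ 0.69570923 -0.20369013 -0.64430537] [ 0.5017216   0.60488653  0.33275311  1.65061868 -0.23392961  0.92830031
  1.01612487]
9111 [[  0.84834813 -23.31710028 -22.82477566]
 [ 21.46624955  -0.30256615 -17.65616359]
 [ 30.97028428  23.2583515   23.52156271]]
263 371 183 271
-25 239 [ 6.1342279  17.66630969 28.10801606] [-5.85262819  4.98905923]
-20 4375 [ 4.69671702 17.63945186 29.60408674] [-15.29663895  13.57780988]
-15 1845 [ 2.32968196 19.03382798 30.2831289 ] [-21.27954603  19.4504149 ]
-10 985 [ 0.88387852 24.12935782 30.66049018] [-23.7437863   22.40651966]
-5 386 [-0.12777154 30.04882234 30.91821229] [-22.56560506  23.9471249 ]
0 148 [29.9277258  30.23977821 31.06269042] [-23.16695329  23.4087261 ]
5 124 [30.00876922 30.20282705 31.09206664] [-23.52679341  23.35257117]
10 180 [27.84375808 30.16265622 30.99134511] [-23.33522989  22.43400893]
15 487 [25.04340966 28.75459903 30.83419683] [-20.77989297  19.3537053 ]
20 234 [24.95566103 30.05258443 30.93568795] [-20.33834172  16.84927712]
25 106 [29.9831616  30.22386596 30.42347404] [-15.3702033   13.51501596]
30 2 [30.12928493 30.21736414 30.30544335] [1.54204691 2.0513966 ]
```

View pics/w3.png

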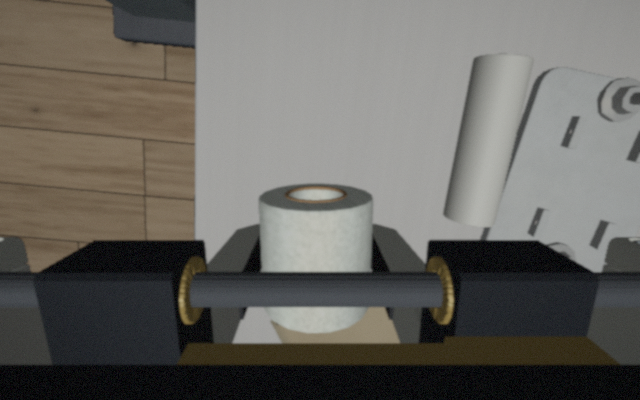

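Picture: the roll hangs level in the fingers, its open +y end centred at (316,195), end face about 30 mm ahead of the TCP along tool x. Carry it above the bay.

Call:
send_rows --commands '[{"offset":[0.5,0.15,0],"dr":[0,0,0]},{"offset":[0.93,0.27,0],"dr":[0,0,0]},{"offset":[0.93,0.27,0],"dr":[0,0,0]},{"offset":[0.93,0.27,0],"dr":[0,0,0]},{"offset":[0.93,0.27,0],"dr":[0,0,0]},{"offset":[0.93,0.27,0],"dr":[0,0,0]},{"offset":[0.93,0.27,0],"dr":[0,0,0]},{"offset":[0.93,0.27,0],"dr":[0,0,0]},{"offset":[0.93,0.27,0],"dr":[0,0,0]},{"offset":[0.93,0.27,0],"dr":[0,0,0]},{"offset":[0.93,0.27,0],"dr":[0,0,0]},{"offset":[0.93,0.27,0],"dr":[0,0,0]},{"offset":[0.93,0.27,0],"dr":[0,0,0]},{"offset":[0.93,0.27,0],"dr":[0,0,0]},{"offset":[0.93,0.27,0],"dr":[0,0,0]},{"offset":[0.93,0.27,0],"dr":[0,0,0]},{"offset":[0.93,0.27,0],"dr":[0,0,0]},{"offset":[0.19,0.08,0],"dr":[0,0,0]},{"offset":[0,0,0],"dr":[0,0,0]},{"offset":[0,0,0],"dr":[0,0,0]}]'

```text
clock: 9.72
tcp_pos: [0.5018, -0.0869, 0.1904]
eef_rot: [-3.141, 0.001, 1.667]
force: [0.2, -0.6, -1.0]
gripper_width: 0.0541
grasp_force: 25.0
```

```bash
python3 - <<'E'
from h import *
from scipy.spatial.transform import Rotation as R
w=capture("wrist");np.savez("w4.npz",**w);s=sense();print(s["tcp_pos"],s["eef_rot"],s["force"])
P=cloud(w)*1000; T=(P/1000-s["tcp_pos"])@R.from_euler("xyz",s["eef_rot"]).as_matrix()*1000
save("w4.png",w["color"][100:300,160:480].repeat(2,0).repeat(2,1))
G=P[...,2]
s_=(np.abs(P[...,0]-500)<35)&(P[...,1]>-70)&(P[...,1]<-35)&(G>60)&(G<100); s_[275:]=0
Q=P[s_]; q=T[s_]; print("guide",len(Q),np.percentile(Q,[1,50,99],axis=0),"tool",np.percentile(q,[1,50,99],axis=0))
for z in range(60,100,4):
    a=q[np.abs(Q[:,2]-z)<2]
    if len(a): print(z,len(a),np.percentile(a[:,0],[2,50,98]),np.percentile(a[:,1],[2,98]))
E
```

```text
[ 0.50177583 -0.08768325  0.19047325] [-3.14068909e+00  1.08714043e-03  1.66493379e+00] [ 0.11614503 -0.47085113 -0.8718372 ]
guide 468 [[479.70288451 -57.82633689  65.18306765]
 [498.73031802 -51.45276672  86.02301727]
 [517.55329917 -48.48048318  92.76474285]] tool [[ 30.1547855  -18.63358068  97.66795741]
 [ 36.41268311   0.18425152 104.41304248]
 [ 38.09968744  19.33926694 125.24747764]]
60 1 [38.11081661 38.11081661 38.11081661] [-8.97588684 -8.97588684]
64 20 [34.95064283 37.86403718 37.936594  ] [-18.39172523  17.23793795]
68 92 [34.77221634 37.17769848 38.09837035] [-19.4020134   19.83616782]
72 23 [37.83842015 37.96815182 38.02375121] [-10.63638867  12.63928131]
76 8 [38.04220915 38.06934021 38.09395187] [-11.28516524   8.41462205]
80 42 [32.28815527 37.8886547  38.06682906] [-12.34831064  12.64849393]
84 47 [29.99484343 33.1723622  37.87796751] [-11.35553964  12.51501196]
88 136 [30.30463335 34.50974574 38.02279096] [-9.71731248 10.8396729 ]
92 99 [33.959167   36.2293209  37.81850183] [-6.6098418   7.71500863]
```

View pics/w4.png

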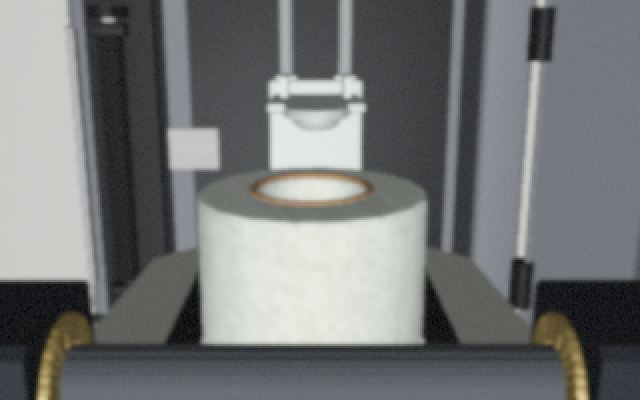

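The enlarged wrist view shows the roll's end and core (centre (312,187)) lined up with the fixed guide and its hub at (316,105), so x and yaw are aligned within about 1 mm. By range the guide face is ~4 mm beyond the roll's end. Now go down alongside the flap's lip.

Call:
send_rows --commands '[{"offset":[0.1,0,0.3],"dr":[0,0,0]},{"offset":[0,0,0.5],"dr":[0,0,0]},{"offset":[0,0,0.5],"dr":[0,0,0]},{"offset":[0,0,0.5],"dr":[0,0,0]},{"offset":[0,0,0.3],"dr":[0,0,0]},{"offset":[0,0,0.25],"dr":[0,0,0]},{"offset":[0,0,0.25],"dr":[0,0,0]},{"offset":[0,0,0.25],"dr":[0,0,0]},{"offset":[0,0,0.25],"dr":[0,0,0]},{"offset":[0,0,0],"dr":[0,0,0]}]' --newtons 35

```text
clock: 10.6
tcp_pos: [0.502, -0.0835, 0.1278]
eef_rot: [-3.141, -0.001, 1.668]
force: [-0.6, 2.7, -1.9]
gripper_width: 0.0538
grasp_force: 35.0
```

Call:
send_rows --commands '[{"offset":[-0.1,0,0],"dr":[0,0,0]},{"offset":[-0.1,0,0],"dr":[0,0,0]},{"offset":[-0.1,0,0],"dr":[0,0,0]},{"offset":[-0.1,0,0],"dr":[0,0,0]},{"offset":[0,0,0],"dr":[0,0,0]},{"offset":[0,0,0],"dr":[0,0,0]}]'

```text
clock: 11.1
tcp_pos: [0.5028, -0.0922, 0.1287]
eef_rot: [-3.141, -0.0, 1.667]
force: [0.9, 3.0, -1.4]
gripper_width: 0.0538
grasp_force: 35.0
```

Call:
send_rows --commands '[{"offset":[0,0,0.1],"dr":[0,0,0]},{"offset":[0,0,0.1],"dr":[0,0,0]},{"offset":[0,0,0.12],"dr":[0,0,0]},{"offset":[0,0,0],"dr":[0,0,0]},{"offset":[0.1,0,0],"dr":[0,0,0]},{"offset":[0.1,0,0],"dr":[0,0,0]},{"offset":[0,0,0],"dr":[0,0,0]}]'

```text
clock: 11.68
tcp_pos: [0.5029, -0.0877, 0.1223]
eef_rot: [3.141, -0.0, 1.668]
force: [0.9, 2.8, 1.3]
gripper_width: 0.0539
grasp_force: 35.0
```

Call:
send_rows --commands '[{"offset":[0.06,0,0],"dr":[0,0,0]},{"offset":[0.06,0,0],"dr":[0,0,0]},{"offset":[0,0,0],"dr":[0,0,0]},{"offset":[0,0,0],"dr":[0,0,0]}]'

```text
clock: 12.02
tcp_pos: [0.5026, -0.0859, 0.1223]
eef_rot: [3.141, 0.0, 1.667]
force: [1.1, 2.2, 0.6]
gripper_width: 0.0535
grasp_force: 35.0
```

Call:
send_rows --commands '[{"offset":[0.05,0,0],"dr":[0,0,0]},{"offset":[0.05,0,0],"dr":[0,0,0]},{"offset":[0,0,0],"dr":[0,0,0]},{"offset":[0,0,0],"dr":[0,0,0]}]'

```text
clock: 12.35
tcp_pos: [0.5021, -0.0843, 0.1222]
eef_rot: [3.142, 0.001, 1.666]
force: [0.8, 2.0, 0.7]
gripper_width: 0.0538
grasp_force: 35.0
```

Call:
send_rows --commands '[{"offset":[0,0,0.07],"dr":[0,0,0]},{"offset":[0,0,0],"dr":[0,0,0]},{"offset":[0,0,0],"dr":[0,0,0]}]'

```text
clock: 12.6
tcp_pos: [0.5018, -0.0842, 0.1207]
eef_rot: [-3.141, 0.0, 1.666]
force: [2.0, 1.6, -0.4]
gripper_width: 0.0537
grasp_force: 35.0
```

Call:
send_rows --commands '[{"offset":[0.05,0,0],"dr":[0,0,0]},{"offset":[0.05,0,0],"dr":[0,0,0]},{"offset":[0,0,0],"dr":[0,0,0]},{"offset":[0,0,0],"dr":[0,0,0]}]'

```text
clock: 12.93
tcp_pos: [0.5018, -0.0837, 0.1209]
eef_rot: [-3.142, 0.002, 1.665]
force: [0.2, -3.0, -0.3]
gripper_width: 0.0537
grasp_force: 35.0
```

Call:
send_rows --commands '[{"offset":[-0.1,0,0],"dr":[0,0,0]},{"offset":[-0.1,0,0],"dr":[0,0,0]},{"offset":[-0.1,0,0],"dr":[0,0,0]},{"offset":[-0.08,0,0],"dr":[0,0,0]},{"offset":[0,0,0],"dr":[0,0,0]},{"offset":[0,0,0],"dr":[0,0,0]},{"offset":[0,0,0],"dr":[0,0,0]}]'

```text
clock: 13.52
tcp_pos: [0.5023, -0.0888, 0.1208]
eef_rot: [-3.141, -0.001, 1.667]
force: [0.1, 3.3, 1.2]
gripper_width: 0.0537
grasp_force: 35.0
```

Call:
send_rows --commands '[{"offset":[-0.06,0,0],"dr":[0,0,0]},{"offset":[0,0,0.05],"dr":[0,0,0]},{"offset":[0,0,0.05],"dr":[0,0,0]},{"offset":[0,0,0.05],"dr":[0,0,0]},{"offset":[0,0,0.05],"dr":[0,0,0]},{"offset":[0,0,0],"dr":[0,0,0]},{"offset":[0,0,0],"dr":[0,0,0]}]'

```text
clock: 14.1
tcp_pos: [0.5032, -0.0906, 0.117]
eef_rot: [3.141, 0.0, 1.667]
force: [-0.6, 3.7, 5.5]
gripper_width: 0.0537
grasp_force: 35.0
```

```bash
python3 - <<'E'
from h import *
from scipy.spatial.transform import Rotation as R
s=sense();print(s["force"],s["torque"],s["tcp_pos"],s["eef_rot"])
w=capture("wrist");P=cloud(w); T=(P-s["tcp_pos"])@R.from_euler("xyz",s["eef_rot"]).as_matrix()*1000
m=(np.abs(T[...,1])<24)&(np.abs(T[...,0])<45)&(T[...,2]<40)&(T[...,2]>-30); m[275:]=0
Q=T[m]; e=Q[(Q[:,2]<10)&(Q[:,2]>-18)&(Q[:,0]>26)]; print("end",np.percentile(e[:,0],[50,95]))
c=Q[(np.abs(Q[:,1])<6)&(Q[:,2]<-15)]; print("crest slope",np.degrees(np.arctan(np.polyfit(c[:,0],c[:,2],1)[0])),np.median(c[:,2]))
G=P[...,2]*1000; m=(np.abs(T[...,1])<12)&(T[...,0]>26)&(T[...,0]<45)&(G>78)&(G<96); m[275:]=0
q=T[m]; print("guide",len(q),np.percentile(q[:,0],[2,25,50,75,98]))
E
```

```text
[-0.60987124  3.65732574  5.53148562] [0.74458401 0.06919012 0.0411159 ] [ 0.50320677 -0.09062633  0.11703459] [3.14069241e+00 1.41262728e-04 1.66697015e+00]
end [30.38857137 31.09546607]
crest slope 2.9283832219725427 -21.303052388890972
guide 710 [29.88759546 34.52962148 38.13195936 40.29676853 41.03014172]
```

```bash
python3 - <<'E'
from h import *
from scipy.spatial.transform import Rotation as R
for f,p,e in (("w3.npz",[ 0.44096032,-0.40423604,0.18947962],[-3.13969291e+00,-1.99699784e-03,1.66587771e+00]),("w4.npz",[0.50177583,-0.08768325,0.19047325],[-3.14068909e+00,1.08714043e-03,1.66493379e+00])):
    w=dict(np.load(f));T=(cloud(w)-p)@R.from_euler("xyz",e).as_matrix()*1000
    m=(np.abs(T[...,1])<6)&(np.abs(T[...,0])<45)&(T[...,2]<-15)&(T[...,2]>-30); m[275:]=0
    c=T[m];print(np.degrees(np.arctan(np.polyfit(c[:,0],c[:,2],1)[0])),np.median(c[:,2]),np.percentile(c[:,0],[1,99]))
E
```

```text
2.7658067999742952 -21.739969008618658 [ 4.25775909 30.40906897]
2.470566180119581 -21.356933858902433 [ 5.02301359 31.20936017]
```

Call:
send_rows --commands '[{"offset":[0.03,0,0.05],"dr":[0,0,0]},{"offset":[0,0,0.05],"dr":[0,0,0]},{"offset":[0,0,0.05],"dr":[0,0,0]},{"offset":[0,0,0.05],"dr":[0,0,0]},{"offset":[0,0,0],"dr":[0,0,0]},{"offset":[0,0,0],"dr":[0,0,0]}]'

```text
clock: 14.65
tcp_pos: [0.5025, -0.0899, 0.1126]
eef_rot: [-3.141, -0.0, 1.667]
force: [1.4, 4.5, 1.3]
gripper_width: 0.0537
grasp_force: 35.0
```

Call:
send_rows --commands '[{"offset":[0,0,0.06],"dr":[0,0,0]},{"offset":[0,0,0.06],"dr":[0,0,0]},{"offset":[0,0,0.06],"dr":[0,0,0]},{"offset":[0,0,0.06],"dr":[0,0,0]},{"offset":[0,0,0.06],"dr":[0,0,0]},{"offset":[0,0,0.06],"dr":[0,0,0]},{"offset":[0,0,0],"dr":[0,0,0]},{"offset":[0,0,0],"dr":[0,0,0]}]'

```text
clock: 15.32
tcp_pos: [0.5024, -0.0895, 0.1052]
eef_rot: [-3.141, -0.001, 1.667]
force: [0.0, 7.3, 0.6]
gripper_width: 0.0539
grasp_force: 35.0
```

Call:
send_rows --commands '[{"offset":[0,0,0.07],"dr":[0,0,0]},{"offset":[0,0,0.07],"dr":[0,0,0]},{"offset":[0,0,0.07],"dr":[0,0,0]},{"offset":[0,0,0.07],"dr":[0,0,0]},{"offset":[0,0,0.07],"dr":[0,0,0]},{"offset":[0,0,0.07],"dr":[0,0,0]},{"offset":[0,0,0.07],"dr":[0,0,0]},{"offset":[0,0,0.07],"dr":[0,0,0]},{"offset":[0,0,0],"dr":[0,0,0]},{"offset":[0,0,0],"dr":[0,0,0]}]'

```text
clock: 16.15
tcp_pos: [0.5021, -0.0894, 0.0939]
eef_rot: [-3.14, -0.001, 1.667]
force: [-0.1, 5.6, 0.2]
gripper_width: 0.0539
grasp_force: 35.0
```

Call:
send_rows --commands '[{"offset":[0,0,0.07],"dr":[0,0,0]},{"offset":[0,0,0.07],"dr":[0,0,0]},{"offset":[0,0,0.07],"dr":[0,0,0]},{"offset":[0,0,0.07],"dr":[0,0,0]},{"offset":[0,0,0.07],"dr":[0,0,0]},{"offset":[0,0,0.07],"dr":[0,0,0]},{"offset":[0,0,0.07],"dr":[0,0,0]},{"offset":[0,0,0],"dr":[0,0,0]},{"offset":[0,0,0],"dr":[0,0,0]},{"offset":[0,0,0],"dr":[0,0,0]}]'

```text
clock: 16.98
tcp_pos: [0.5021, -0.089, 0.0842]
eef_rot: [-3.14, -0.002, 1.668]
force: [-0.5, 5.7, 1.0]
gripper_width: 0.0541
grasp_force: 35.0
```

Call:
send_rows --commands '[{"offset":[0.05,0,0],"dr":[0,0,0]},{"offset":[0.05,0,0],"dr":[0,0,0]},{"offset":[0.05,0,0],"dr":[0,0,0]},{"offset":[0,0,0],"dr":[0,0,0]},{"offset":[0,0,0],"dr":[0,0,0]}]'

```text
clock: 17.4
tcp_pos: [0.5019, -0.0868, 0.0842]
eef_rot: [-3.14, -0.001, 1.667]
force: [-0.2, 5.3, 0.7]
gripper_width: 0.0537
grasp_force: 35.0
```

Call:
send_rows --commands '[{"offset":[0.05,0,0],"dr":[0,0,0]},{"offset":[0.05,0,0],"dr":[0,0,0]},{"offset":[0,0,0],"dr":[0,0,0]},{"offset":[0,0,0],"dr":[0,0,0]}]'

```text
clock: 17.73
tcp_pos: [0.5018, -0.0856, 0.0844]
eef_rot: [-3.141, 0.001, 1.666]
force: [-1.1, 4.3, -2.3]
gripper_width: 0.0537
grasp_force: 35.0
```

```bash
python3 - <<'E'
from h import *
s=sense();print(s["tcp_pos"],s["force"])
w=capture("wrist");np.savez("w5.npz",**w)
im=w["color"][140:290,200:440]; save("w5.png",cv2.resize(im,None,fx=3,fy=3,interpolation=2))
E
```

```text
[ 0.50183014 -0.08564733  0.08437974] [-1.10700266  4.29262032 -2.29224265]
```

View pics/w5.png

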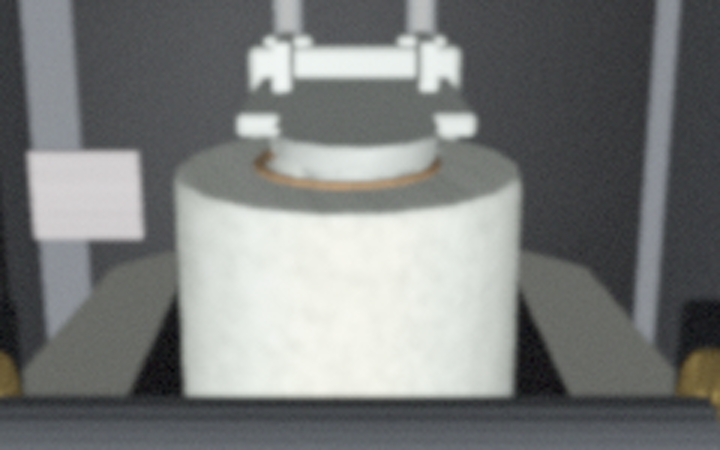

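The picture shows the guide's disc (270–440, row ~110–180) right in front of the roll's core ring (255–440, row ~165), centred within about 1 mm. Keep easing back to the guide.

Call:
send_rows --commands '[{"offset":[0.05,0,0],"dr":[0,0,0]},{"offset":[0.05,0,0],"dr":[0,0,0]},{"offset":[0,0,0],"dr":[0,0,0]},{"offset":[0,0,0],"dr":[0,0,0]}]'

```text
clock: 18.12
tcp_pos: [0.502, -0.0841, 0.0847]
eef_rot: [3.141, 0.001, 1.666]
force: [-0.3, 0.0, -1.4]
gripper_width: 0.054
grasp_force: 35.0
```

Call:
send_rows --commands '[{"offset":[0,0,0.05],"dr":[0,0,0]},{"offset":[0,0,0.05],"dr":[0,0,0]},{"offset":[0,0,0],"dr":[0,0,0]},{"offset":[0,0,0],"dr":[0,0,0]}]'

```text
clock: 18.45
tcp_pos: [0.5027, -0.0841, 0.083]
eef_rot: [3.14, 0.001, 1.666]
force: [-0.4, -0.7, 1.6]
gripper_width: 0.0536
grasp_force: 35.0
```

Call:
send_rows --commands '[{"offset":[0,0,0.05],"dr":[0,0,0]},{"offset":[0,0,0],"dr":[0,0,0]},{"offset":[0,0,0],"dr":[0,0,0]}]'

```text
clock: 18.7
tcp_pos: [0.5028, -0.084, 0.082]
eef_rot: [3.14, 0.001, 1.666]
force: [-1.1, -1.1, 1.7]
gripper_width: 0.054
grasp_force: 35.0
```

Call:
send_rows --commands '[{"offset":[0,0,0.06],"dr":[0,0,0]},{"offset":[0,0,0],"dr":[0,0,0]},{"offset":[0,0,0],"dr":[0,0,0]}]'

```text
clock: 18.95
tcp_pos: [0.5028, -0.0839, 0.0807]
eef_rot: [3.14, 0.001, 1.666]
force: [1.5, -2.6, 2.3]
gripper_width: 0.0538
grasp_force: 35.0
```

```bash
python3 - <<'E'
from h import *
s=sense();print(s["tcp_pos"],s["force"],s["torque"])
for n in ("top","scene"):
    c=capture(n);P=cloud(c)*1000
    m=(np.abs(P[...,0]-504)<12)&(P[...,1]<-100)&(P[...,1]>-160)&(P[...,2]>85)&(P[...,2]<135)
    for z in (90,100,110,120,126):
        q=P[m&(np.abs(P[...,2]-z)<5)]
        if len(q): print(n,z,len(q),np.percentile(q[:,1],[5,50,95]))
E
```

```text
[ 0.50277045 -0.08393121  0.08069812] [ 1.52215466 -2.64647389  2.31371092] [-0.67067731 -0.20092967 -0.07514066]
top 100 1 [-125.14699509 -125.14699509 -125.14699509]
top 110 7 [-119.10135702 -118.85881206 -118.75240359]
top 120 13 [-126.01558469 -122.59403657 -122.35679324]
top 126 6 [-126.02926304 -125.93230947 -125.59803202]
scene 90 15 [-121.79422562 -117.93791738 -110.92075342]
scene 100 19 [-120.12862201 -116.67193526 -103.77700527]
scene 110 10 [-123.20773308 -120.17776083 -108.9912644 ]
scene 120 11 [-126.19522799 -123.88555615 -121.49306712]
scene 126 7 [-126.29822469 -125.3478318  -123.04075307]
```

The lip has moved out about 6 mm from its shut place (θ≈0.06), so the flap's hub is in the core. Release gently.

Call:
send_rows --commands '[{"offset":[-0.03,0,0],"dr":[0,0,0]},{"offset":[0,0,0],"dr":[0,0,0]},{"offset":[0,0,0],"dr":[0,0,0]}]' --newtons 8

```text
clock: 19.3
tcp_pos: [0.5026, -0.0836, 0.0805]
eef_rot: [3.141, 0.0, 1.667]
force: [1.5, -1.9, 1.5]
gripper_width: 0.0545
grasp_force: 8.0
```

Call:
send_rows --commands '[{"offset":[0,0,0],"dr":[0,0,0]},{"offset":[0,0,0],"dr":[0,0,0]},{"offset":[0,0,0],"dr":[0,0,0]},{"offset":[0,0,0],"dr":[0,0,0]},{"offset":[0,0,0],"dr":[0,0,0]},{"offset":[0,0,0],"dr":[0,0,0]}]' --claw 0.25

```text
clock: 19.8
tcp_pos: [0.5016, -0.0835, 0.0802]
eef_rot: [-3.141, -0.0, 1.667]
force: [0.2, -0.9, -0.1]
gripper_width: 0.0698
grasp_force: 0.0
```

Now up, out of the way, and look.

Call:
send_rows --commands '[{"offset":[0,0,-0.2],"dr":[0,0,0]},{"offset":[0,0,-0.4],"dr":[0,0,0]},{"offset":[0,0,-0.6],"dr":[0,0,0]},{"offset":[0,0,-1],"dr":[0,0,0]},{"offset":[0,0,-1],"dr":[0,0,0]},{"offset":[0,0,-1],"dr":[0,0,0]},{"offset":[0,0,-1],"dr":[0,0,0]},{"offset":[0,0,-1],"dr":[0,0,0]},{"offset":[0,0,-1],"dr":[0,0,0]},{"offset":[0,0,-0.5],"dr":[0,0,0]},{"offset":[0.5,0,0],"dr":[0,0,0]},{"offset":[1,0,0],"dr":[0,0,0]},{"offset":[1,0,0],"dr":[0,0,0]},{"offset":[0.5,0,0],"dr":[0,0,0]},{"offset":[0,0,0],"dr":[0,0,0]},{"offset":[0,0,0],"dr":[0,0,0]}]'

```text
clock: 21.13
tcp_pos: [0.4959, -0.0237, 0.2339]
eef_rot: [-3.14, 0.0, 1.668]
force: [-0.3, -0.1, 0.4]
gripper_width: 0.0699
grasp_force: 0.0
```

```bash
python3 - <<'E'
from h import *
s=sense();print(s["tcp_pos"],s["force"])
w=capture("wrist");P=cloud(w)*1000
a=np.array([-.0958,.9954]);b=np.array([.9954,.0958])
m=(np.abs(P[...,0]-502)<45)&(np.abs(P[...,1]+82)<60)&(P[...,2]>66)&(P[...,2]<130);m[290:]=0
Q=P[m]; A=(Q[:,:2]-[501.7,-81.5])@a; B=(Q[:,:2]-[501.7,-81.5])@b
for z in range(72,128,6):
    k=np.abs(Q[:,2]-z)<3
    if k.sum()>3: print(z,k.sum(),"ax",np.percentile(A[k],[2,50,98]).round(1),"lat",np.percentile(B[k],[2,98]).round(1))
k=(Q[:,2]>98)&(np.abs(A)<22); print("roll top",Q[k,2].max(),np.median(B[k&(Q[:,2]>103)]))
c=k&(np.abs(B)<5);print("slope",np.degrees(np.arctan(np.polyfit(A[c],Q[c,2],1)[0])))
sc=capture("scene")["color"][130:230,230:360];im=np.hstack([cv2.resize(w["color"][100:300,160:480],(480,300),interpolation=2),cv2.resize(sc,(320,300),interpolation=2)])
save("w6.png",im)
E
```

```text
[ 0.49592441 -0.02371635  0.23385491] [-0.26504026 -0.07720397  0.42588615]
72 98 ax [27.1 31.4 32.2] lat [-24.6  24.6]
78 150 ax [-24.2  27.7  31.9] lat [-27.4  26.2]
84 269 ax [-22.   26.5  31.9] lat [-26.5  25.2]
90 515 ax [-21.3  17.1  31.7] lat [-24.7  23.4]
96 793 ax [-18.8   7.7  28. ] lat [-20.9  19.9]
102 1352 ax [-16.3   6.   27.4] lat [-13.2  12.9]
roll top 104.15871804479588 -0.1746799508227263
slope -0.4916394004320236
```

View pics/w6.png

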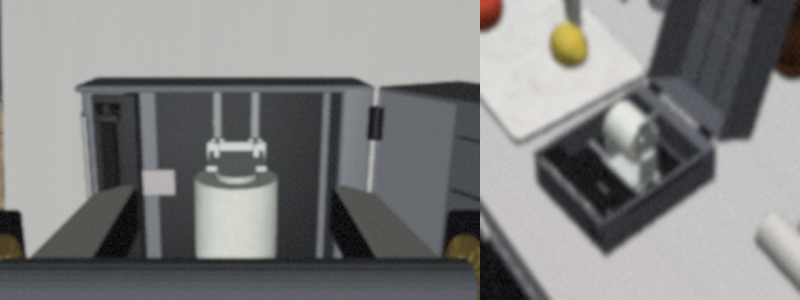

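The roll's top is at 104 mm (centre about 77 mm, so it hangs on the 19 mm hubs). It is level, and its end is flush at the guide, around (236,178) in the picture. The gripper is clear, so I'm handing in.

```bash
python3 -c "
from rig import finish_job;print(finish_job())"
```

```text
the job is handed in; nothing more can be done
None
```

The label roll now hangs level on both hubs with the flap resting lightly against it; I touched nothing else, moved the gripper clear, and handed the job in at about 21 s (no verdict was returned).

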